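Set and lock the shelf stop beside the bowls

TASK

Fence in the stacked bowls: with closed fingertips, push the shelf's sliding stop along its rail towards the bowls until its spring catch drops into the notch beside them, then press the round lock button on top of the stop fully down. Only push and press: do not grip the stop or slide it by its button, and leave the bowls, the pepper shaker and the ladle where they are, not shoved or lifted.

Things in the scene. Friction and masses are not known exactly. Their poses are not given: they have to be found in the camera images.
- shelf: low ribbed white plastic shelf, 240 (x) x 560 (y) x 40 mm, fixed on a wooden ledge 90 mm above the work surface. Origin: centre of its underside; +x away from the robot, +y to the robot's left. Deck at z = 40 mm. On it, along y at x = -100 mm (robot's side), an aluminium rail 18 mm wide, 300 mm long, top at z = 52 mm, with a 13 mm wide notch at y = +95 and at y = -95 mm
- notch_left (a point): centre of the mouth of the rail's notch at the shelf's +y side, on the rail's top plane
- notch_right (a point): centre of the mouth of the rail's notch at the shelf's -y side, on the rail's top plane
- stop (a joint): position of the sliding stop along the shelf's y in m: 0 mid rail, + to the shelf's +y; +/-0.095 in a notch; runs to +/-0.13, past the notch and into what stands there. Sliding takes about 1 N; within about 5 mm of a notch the catch pulls the stop in (push force dips, then rises); 5 to 8 N push it out again
- stop_plate (a point): on the top edge of the stop's upright grey plate, 85 mm above the deck, at shelf x = -70 mm, mid thickness. The plate is 16 mm thick (y), spans shelf x = -120 to +10 mm and 17 to 85 mm above the deck; push on its flat side faces. Its feet, over the rail only (shelf x -118 to -82 mm), reach 18 mm to either side, 17 to 31 mm above the deck
- catch (a joint): height of the stop's spring catch (a steel tab with a pointer on the robot's side of the stop) in m: 0 when it rides on the rail's top, about -0.003 when it has dropped into a notch
- lock (a joint): travel of the lock button in m: 0 up, 0.008 fully down; needs 4 to 5 N downwards and stays where it is left
- lock_top (a point): centre of the top of the white round lock button (30 mm diameter, 12 mm tall) on top of the stop, above the rail (shelf x = -100 mm): 107 mm above the deck when up; when fully down its top is still 14 mm above the plate's top edge
- bowl_lower: lower of two nested white melamine bowls that stand on the deck at one end of the shelf, about 190 mm from its middle along y (+y or -y end, it varies). 120 mm rim diameter, 53 mm tall; origin: centre of its underside. The stack is 66 mm tall
- bowl_upper: upper bowl, same size, nested in the lower; origin: centre of its underside
- shaker: glass pepper shaker with steel twist cap, 42 mm diameter, 92 mm tall, on the deck at the end of the shelf away from the bowls, about 190 mm from the middle; origin: centre of its underside
- ladle: slotted stainless ladle, 250 mm long, lying along the shelf's y on the far part of the deck, about 75 mm beyond the shelf's middle line in x; head 66 mm wide, 18 mm tall; origin: mid length, on the deck

How it is judged:
By the outcome, as a careful person would: the job done as asked, in the order asked, and still so for the second after the job is handed in, with the robot touching nothing.
It also fails if it takes over 48 s, if anything falls off the work surface, if the arm or the gripper's body presses on something with over 40 N, if the wrist force passes 120 N, or if a joint passes its speed limit or range.

ROBOT

A 6-joint arm with a two-finger parallel gripper is mounted at the origin on the work surface. World frame = base frame: x ahead of the robot, y to its left, z up, the work surface at z = 0. Lengths are in m, angles in rad, forces in N, time in s.
With the tool pointing down it reaches from about 0.25 to 0.85 m from the base axis. Payload 12.5 kg.
Tool frame: the origin (TCP) lies at the centre of the arm's flange, where the gripper is bolted on; the fingertips stand 186 mm ahead of it and the grasp point (between the pads) lies 167 mm ahead of it; z points along the fingers, y is the direction in which the jaws open and shut (so a half turn about z gives the same grasp; the last joint's range is limited). The gripper opens to 93 mm and grips with 3 to 60 N. Pads are 15 mm wide; open, the fingers measure 128 mm over their backs; the gripper's body (75 mm by 188 mm) begins 65 mm behind the grasp point.
Start: joints at [-1.261, 0.351, 1.652, -0, 1.139, -0.085], TCP at [0.212, -0.508, 0.405] pointing down, gripper open.
Joint ranges: [-2.75, 2.75], [-0.79, 2.1], [0.01, 2.65], [-1.57, 4.71], [0.07, 3.14], [-2.87, 2.87]. Speed limits (rad/s): [2.22, 2.22, 2.79, 3.14, 3.14, 3.14].

INTERFACE

Orientations are given as a unit quaternion [w, x, y, z].
In Python, from bench import r gives the robot as it stands. The module is installed in compiled form; this text tells all that it offers.
- The arm moves only by the shell command python3 -m inch 'ROWS'. ROWS is JSON, a list of rows, each a list of 3 entries, a list of its own where there are three numbers: the turn, a rotation vector about the tool's x, y, z in rad, then the shift along the tool's x, y, z in cm, then the closure in counts, from 0 (fully open) to 255 (shut). A call has 1 to 12 rows; each row is the pose to reach, as a shift and turn from the pose measured when the call began, along the tool's axes at that moment; what a row does not reach only later rows make up. A row lasts 1/8 s, in which the tool goes at most 62.5 mm and 10.7 degrees, less where a joint would pass 70% of its speed; a pose out of reach is approached as far as the arm can. A call with a gripper value outside its range is refused whole. The fingers move at their own pace and stop on an object; the grip force is fixed at half the most. Time passes only in rows, so rows that repeat a pose let the fingers close. It gives the time, the measured TCP pose, the force and the opening at its end, in the units of the state.
- r.sense(): the state, without advancing time (a new reading comes with each control period).
- r.grab_frame(name): name is "side" or "top" or "wrist"; returns (picture, depth): 480x640x3 uint8, blue, green, red; 480x640 float32, m along the optical axis (not along the pixel's ray), 0 where there is no reading.
- r.camera_info(name): a dict with "K" (3x3 intrinsics, pixels), "eye" and "attitude" of the camera in the world; the wrist camera has in their place "mount" (4x4, takes a point from camera to tool coordinates, whose origin is the TCP and whose axes are the flange's). Camera axes: x right, y down, z forward; pixel columns grow to the right and rows downward; lengths in m; the calibration is good to about 2 mm. A picture is of the moment at which its call begins: read the wrist's pose just before it. camera_info takes no time and is no camera call.
- r.hand_in(): hands the job in, once; it reports no verdict.
Trained networks look in the newest picture that a camera, given by its name, has taken for a name from the list of things; names that differ only in an ending like _2 or _b are one class to them, and where a whole thing is asked for, a point or a joint stands for the part that bears it (a point fixed in the world has none). Each returns a list of dicts, best first, with "conf" (0 to 1); they miss things now and then, are a little off and sometimes report something else, mostly with a low value. They report only what shows in the picture. A call takes as long as a camera call.
- r.find_in(camera, name): "box" ([left, top, right, bottom] in pixels, round what is visible of it).
- r.cut_out(camera, name): "region" (480x640 bool, what is visible of it) and "box" ([left, top, right, bottom] in pixels, round what is visible of it).
- r.pinpoint(camera, name): "centre" ([column, row] in pixels: a listed point, or the origin of a listed thing).
The state is a dict: "clock": time; "joint_pos": joint angles; "joint_velocities": joint speeds; "effort": joint torques, N m; "eef_pos": TCP position; "orientation": TCP orientation; "force": force on the tool from outside, world axes, zero at the start; "wrist_torque": the same for the moment, N m; "opening": finger opening in m.
Only numpy, scipy, OpenCV 4.12 (cv2) and the standard library are available. Lean on these libraries where they do the work, as an engineer would, in place of code of your own. Each camera call takes 0.05 s, during which the arm holds its last target.

## Working session

There is one attempt and no reset: what is moved stays moved. The work goes in short steps, Python scripts to look and compute and a shell command to move; the robot and the scene stay as the last step left them, time stands still between calls to the robot, and variables do not carry over. Pictures are saved under pics/ and viewed, and the job is handed in when it is done.

```bash
mkdir -p pics
cat > h.py <<'E'
import numpy as np, cv2
from bench import r
from scipy.spatial.transform import Rotation as R
def q2m(q): return R.from_quat([q[1],q[2],q[3],q[0]]).as_matrix()
def cam(name):
    i=r.camera_info(name); K=np.array(i["K"])
    if "mount" in i:
        s=r.sense(); T=np.eye(4); T[:3,:3]=q2m(s["orientation"]); T[:3,3]=s["eef_pos"]
        M=T@np.array(i["mount"]); return K,M[:3,:3],M[:3,3]
    a=np.array(i["attitude"]); A=a if a.shape==(3,3) else q2m(a)
    return K,A,np.array(i["eye"])
def px(c,uv,d):
    K,A,e=c; p=np.linalg.inv(K)@np.array([uv[0],uv[1],1.])*d; return A@p+e
def px_z(c,uv,z):
    K,A,e=c; v=A@(np.linalg.inv(K)@np.array([uv[0],uv[1],1.])); return e+v*(z-e[2])/v[2]
def proj(c,P):
    K,A,e=c; p=K@(A.T@(np.array(P)-e)); return p[:2]/p[2]
E
python3 - <<'E'
from h import *
print(r.camera_info("top"),r.camera_info("side"))
s=r.sense();print(s)
for n in("top","side"):
    c=cam(n);im,d=r.grab_frame(n);cv2.imwrite(f"pics/{n}0.png",im)
    for k in("shelf","notch_left","notch_right","stop_plate","lock_top","bowl_lower","bowl_upper","shaker","ladle"):
        o=r.pinpoint(n,k)[:1]
        for x in o:
            u=x["centre"];dd=d[int(u[1]),int(u[0])];print(n,k,x["conf"],u,px(c,u,dd).round(4))
print(r.sense()["clock"])
E
```

```text
{'K': array([[608.89462443,   0.        , 322.42274222],
       [  0.        , 608.89462443, 252.56070607],
       [  0.        ,   0.        ,   1.        ]]), 'eye': array([0.49551323, 0.01594693, 1.09554498]), 'attitude': array([-0.04777896,  0.70720256, -0.70371407,  0.04866427])} {'K': array([[534.44982621,   0.        , 316.74272339],
       [  0.        , 534.44982621, 239.8877569 ],
       [  0.        ,   0.        ,   1.        ]]), 'eye': array([0.16903616, 0.69365049, 0.70404378]), 'attitude': array([ 0.14171934, -0.26462051,  0.83497408, -0.46120483])}
{'clock': 0.0, 'joint_pos': array([-1.26060538e+00,  3.51220780e-01,  1.65242176e+00,  5.24486705e-06,
        1.13910135e+00, -8.45589076e-02]), 'joint_velocities': array([ 4.69137128e-04,  5.49503523e-04, -1.01072140e-03, -5.89151183e-04,
        1.72526796e-03, -9.19957018e-05]), 'effort': array([ 4.19307298e-04, -4.97326469e+01, -2.85258096e+01,  6.99822628e-02,
        2.57473974e-02, -1.30254584e-04]), 'eef_pos': array([ 0.21152241, -0.50755762,  0.40421066]), 'orientation': array([-5.72224838e-04,  9.80584775e-01,  
[... 460 characters left out ...]
22 0.2373]
top bowl_upper 0.75 [393.8, 252.3] [ 0.6259 -0.0964  0.1536]
top shaker 0.88 [158.0, 224.6] [0.6605 0.2624 0.1942]
top ladle 0.85 [278.7, 183.3] [0.7385 0.0858 0.1416]
side shelf 0.7 [279.4, 295.2] [0.6347 0.1319 0.1311]
side notch_left 0.9 [279.5, 324.8] [0.5842 0.1954 0.1353]
side notch_right 0.67 [354.2, 267.7] [0.5641 0.002  0.1432]
side stop_plate 0.8 [294.6, 260.5] [0.6028 0.1287 0.2145]
side lock_top 0.68 [311.3, 253.9] [0.5739 0.1229 0.2354]
side bowl_lower 0.92 [353.5, 239.7] [ 0.6038 -0.0588  0.1576]
side bowl_upper 0.72 [355.8, 235.4] [ 0.5955 -0.0523  0.1735]
side shaker 0.9 [204.6, 337.3] [0.6498 0.2937 0.1475]
side ladle 0.72 [247.9, 265.3] [0.7406 0.0929 0.1285]
1.0
```

View pics/top0.png

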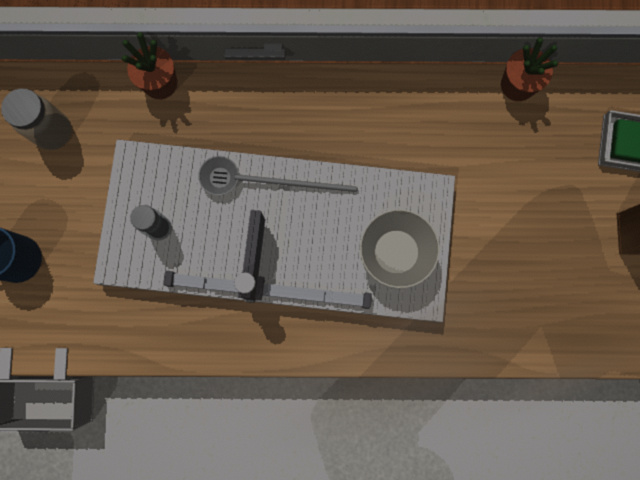

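View pics/side0.png

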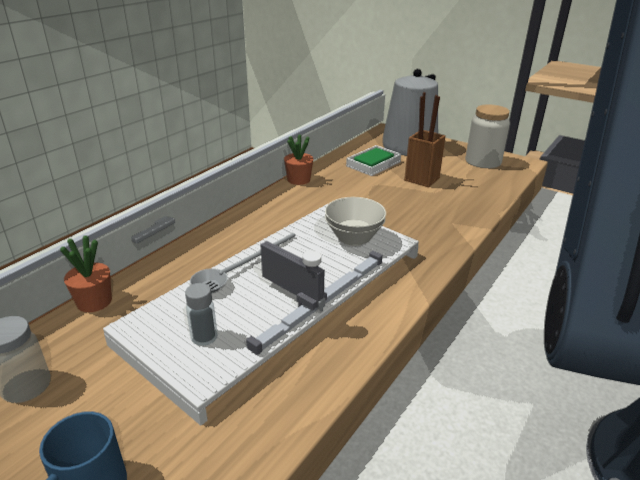

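The bowls are at the right (−y) end, at about (398,250) in the top view. The stop is at (250,260), left of mid rail, and the shaker at (145,220). I'll fit the geometry from the depth images.

```bash
cat > fit.py <<'E'
from h import *
def cloud(n):
    c=cam(n);im,d=r.grab_frame(n);K,A,e=c
    v,u=np.nonzero(d>0);dd=d[v,u]
    P=(np.linalg.inv(K)@np.vstack([u,v,np.ones_like(u)]))*dd
    return (A@P).T+e,c,im,d
E
python3 - <<'E'
from fit import *
P,c,im,d=cloud("top")
# shelf deck
m=(P[:,2]>.12)&(P[:,2]<.14)&(P[:,0]>.45)&(P[:,0]<.8)&(abs(P[:,1]-.07)<.35)
rc=cv2.minAreaRect(P[m][:,:2].astype(np.float32));print("deck",rc,np.median(P[m][:,2]))
for n in("top","side"):
    Q,c2,_,_=(P,c,0,0) if n=="top" else cloud("side")
    a=(Q[:,0]>.5)&(Q[:,0]<.72)&(Q[:,1]>.06)&(Q[:,1]<.18)
    m=a&(Q[:,2]>.208)&(Q[:,2]<.222)
    print(n,"plate",m.sum(),cv2.minAreaRect(Q[m][:,:2].astype(np.float32)),np.median(Q[m],0))
    m=a&(Q[:,2]>.229)
    print("lock",m.sum(),cv2.minEnclosingCircle(Q[m][:,:2].astype(np.float32)),np.median(Q[m],0))
nl=px_z(c,[208.7,285.9],.142);nr=px_z(c,[326.7,294.8],.142);print(nl,nr,np.linalg.norm(nl-nr))
c=cam("side")
nl=px_z(c,[279.5,324.8],.142);nr=px_z(c,[354.2,267.7],.142);print(nl,nr,np.linalg.norm(nl-nr))
E
```

```text
deck ((0.6676293015480042, 0.09035637974739075), (0.5609439015388489, 0.24058419466018677), 83.94881439208984) 0.12856073270331186
top plate 783 ((0.6156158447265625, 0.12078554928302765), (0.016703927889466286, 0.13029764592647552), 83.81459045410156) [0.62856077 0.11903329 0.21484959]
lock 349 ((0.570426881313324, 0.12543870508670807), 0.014966273680329323) [0.5707256  0.12486249 0.23672662]
side plate 631 ((0.6153433322906494, 0.12384877353906631), (0.01962030865252018, 0.13241079449653625), 83.2168197631836) [0.6137335  0.12752605 0.21549064]
lock 237 ((0.5702698230743408, 0.12904709577560425), 0.0169365294277668) [0.56740407 0.13254803 0.23731   ]
[0.57280316 0.19318143 0.142     ] [0.55976077 0.00804823 0.142     ] 0.18559204662267015
[0.57925657 0.20128754 0.142     ] [5.64987883e-01 4.69619447e-04 1.42000000e-01] 0.20132419534765453
```

```bash
cat >> h.py <<'E'
C=np.array([.6676,.0904]);X=np.array([.9944,-.1054]);Y=np.array([.1054,.9944])
Rt=np.array([[X[0],-Y[0],0],[X[1],-Y[1],0],[0,0,-1]])
def plan(sx,sy,ztip):
    s=r.sense();R0=q2m(s["orientation"]);p=np.array(s["eef_pos"])
    t=np.append(C+sx*X+sy*Y,ztip)-.186*Rt[:,2]
    print("clock",s["clock"],"turn",R.from_matrix(R0.T@Rt).as_rotvec().round(3),"shift cm",(100*R0.T@(t-p)).round(2))
def where():
    s=r.sense();R0=q2m(s["orientation"]);p=np.array(s["eef_pos"])+.186*R0[:,2]
    d=p[:2]-C;f=s["force"]
    print("clock %.2f tip shelf x %.4f y %.4f z %.4f"%(s["clock"],d@X,d@Y,p[2]),"F shelf x %.2f y %.2f z %.2f"%(f[:2]@X,f[:2]@Y,f[2]),"open",round(s["opening"],4),"az",np.degrees(np.arctan2(R0[1,0],R0[0,0])).round(2),"tilt",R0[:,2].round(3))
E
python3 - <<'E'
from h import *
plan(-.068,.08,.33);where()
E
```

```text
clock 1.1 turn [-0.   0.   0.5] shift cm [ 62.97 -47.95 -11.13]
clock 1.10 tip shelf x -0.3904 y -0.6428 z 0.2187 F shelf x 0.07 y -0.08 z -0.23 open 0.0927 az 22.62 tilt [-0.  0. -1.]
```

```bash
python3 -m inch '[[[0,0,0],[0,0,-6],255],[[0,0,0],[0,0,-11.1],255],[[0,0,0.05],[4.8,-3.7,-11.1],255],[[0,0,0.1],[9.6,-7.4,-11.1],255],[[0,0,0.15],[14.4,-11,-11.1],255],[[0,0,0.2],[19.2,-14.6,-11.1],255],[[0,0,0.25],[24,-18.3,-11.1],255],[[0,0,0.3],[28.8,-22,-11.1],255],[[0,0,0.35],[33.6,-25.6,-11.1],255],[[0,0,0.4],[38.4,-29.2,-11.1],255],[[0,0,0.45],[43.2,-32.9,-11.1],255],[[0,0,0.5],[48,-36.5,-11.1],255]]'
python3 -c "
from h import *
plan(-.068,.08,.33);where()"
```

```text
clock: 2.6
eef_pos: [0.5149, 0.0159, 0.5159]
orientation: [0.0, 0.999, -0.053, 0.0]
force: [0.8, -1.1, 0.2]
opening: 0.0007
clock 2.6 turn [ 0.    -0.001 -0.001] shift cm [ 7.580e+00 -1.703e+01 -1.000e-02]
clock 2.60 tip shelf x -0.1439 y -0.0902 z 0.3299 F shelf x 0.94 y -0.98 z 0.18 open 0.0007 az -6.11 tilt [ 0. -0. -1.]
```

```bash
python3 -m inch '[[[0,0,0],[2.5,-5.7,0],255],[[0,0,0],[5,-11.4,0],255],[[0,0,0],[7.6,-17,0],255],[[0,0,0],[7.6,-17,3],255],[[0,0,0],[7.6,-17,6],255],[[0,0,0],[7.6,-17,6],255]]'
python3 - <<'E'
from h import *
where();plan(-.068,.08,.172)
c=cam("wrist");im,d=r.grab_frame("wrist");cv2.imwrite("pics/w1.png",im)
im,d=r.grab_frame("side");cv2.imwrite("pics/s1.png",im)
E
```

```text
clock: 3.35
eef_pos: [0.6084, 0.1769, 0.454]
orientation: [0.001, 0.999, -0.053, -0.002]
force: [0.8, -0.3, 1.0]
opening: 0.0003
clock 3.35 tip shelf x -0.0686 y 0.0795 z 0.2680 F shelf x 0.82 y -0.26 z 1.02 open 0.0003 az -6.1 tilt [-0.004 -0.001 -1.   ]
clock 3.35 turn [ 0.001  0.003 -0.001] shift cm [ 0.03 -0.04  9.6 ]
```

View pics/s1.png

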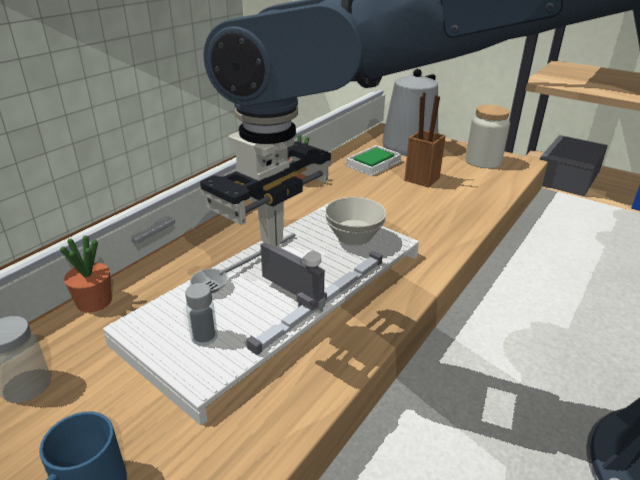

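View pics/w1.png

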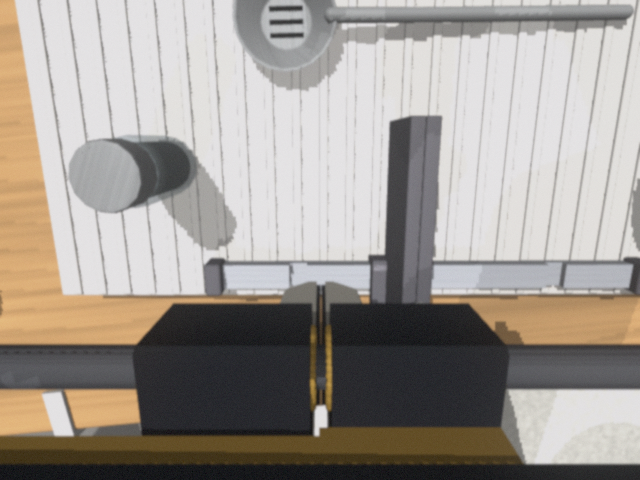

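The side view shows closed fingertips at about (272,235), beside the plate on the shaker's side, with the gripper clear of the shaker at (200,310). I'm descending now.

```bash
python3 -m inch '[[[0,0,0],[0,0,4],255],[[0,0,0],[0,0,8],255],[[0,0,0],[0,0,9.6],255],[[0,0,0],[0,0,9.6],255]]'
python3 -c "
from h import *
where();plan(-.068,.06,.172)"
python3 -m inch '[[[0,0,0],[0,0.8,0],255],[[0,0,0],[0,1.6,0],255],[[0,0,0],[0,2.1,0],255],[[0,0,0],[0,2.1,0],255]]'
python3 -c "
from h import *
where();plan(-.068,-.03,.172)"
```

```text
clock: 3.95
eef_pos: [0.6091, 0.1767, 0.3618]
orientation: [-0.0, 0.999, -0.053, 0.001]
force: [0.7, -0.2, 0.6]
opening: 0.0001
clock 3.95 tip shelf x -0.0669 y 0.0797 z 0.1758 F shelf x 0.74 y -0.13 z 0.63 open 0.0001 az -6.13 tilt [ 0.002  0.    -1.   ]
clock 3.95 turn [-0.    -0.002 -0.001] shift cm [-0.07  1.97  0.38]
clock: 4.45
eef_pos: [0.6069, 0.1553, 0.3621]
orientation: [-0.0, 0.999, -0.054, 0.001]
force: [0.1, 0.3, -0.6]
opening: 0.0002
clock 4.45 tip shelf x -0.0668 y 0.0583 z 0.1761 F shelf x 0.07 y 0.29 z -0.59 open 0.0002 az -6.16 tilt [ 0.002  0.    -1.   ]
clock 4.45 turn [-0.    -0.002 -0.002] shift cm [-0.06  8.82  0.41]
```

```bash
python3 -m inch '[[[0,0,0],[0,0.6,0.3],255],[[0,0,0],[0,1.4,0.3],255],[[0,0,0],[0,2.2,0.3],255],[[0,0,0],[0,3,0.3],255],[[0,0,0],[0,3.8,0.3],255],[[0,0,0],[0,4.6,0.3],255],[[0,0,0],[0,5.4,0.3],255],[[0,0,0],[0,6.2,0.3],255],[[0,0,0],[0,6.8,0.3],255],[[0,0,0],[0,7,0.3],255],[[0,0,0],[0,7,0.3],255]]'
cat > m.py <<'E'
from fit import *
where()
for n in("top","side"):
    Q,c,im,d=cloud(n);q=Q[:,:2]-C;sx=q@X;sy=q@Y;z=Q[:,2]
    import sys
    cv2.imwrite(f"pics/{n}_{sys.argv[1]}.png",im)
    m=(sx>-.03)&(sx<.008)&(abs(sy)<.125)&(z>.208)&(z<.219)
    if m.sum():print(n,"plate sy range",m.sum(),np.percentile(sy[m],[2,50,98]).round(4))
    m=(sx>-.118)&(sx<-.082)&(abs(sy)<.125)&(z>.225)&(z<.2395)
    if m.sum():print(n,"lock",m.sum(),cv2.minEnclosingCircle(np.c_[sx,sy][m].astype(np.float32)),"z",np.percentile(z[m],[10,50,90]).round(4))
    m=(z>.135)&(abs(sx)<.11)
    for nm,lo,hi in(("shaker",.14,.24),("bowls",-.27,-.125)):
        k=m&(sy>lo)&(sy<hi)&(z<.225)
        if k.sum():print(n,nm,cv2.minAreaRect(np.c_[sx,sy][k].astype(np.float32))[0])
E
python3 m.py a
```

```text
clock: 5.82
eef_pos: [0.5994, 0.0855, 0.3593]
orientation: [0.0, 0.999, -0.054, 0.001]
force: [-0.3, 0.2, -0.0]
opening: 0.0005
clock 5.83 tip shelf x -0.0668 y -0.0120 z 0.1733 F shelf x -0.36 y 0.18 z -0.02 open 0.0005 az -6.17 tilt [ 0.002 -0.    -1.   ]
top lock 158 ((-0.10035444796085358, -0.03860151767730713), 0.01472861971706152) z [0.2348 0.2368 0.2387]
top shaker (-0.00425972044467926, 0.19106745719909668)
top bowls (-0.01549655944108963, -0.194837287068367)
side plate sy range 11 [-0.0294 -0.0283 -0.0269]
side lock 221 ((-0.1015341654419899, -0.03455980122089386), 0.016256384551525116) z [0.2294 0.2372 0.2388]
side shaker (-0.05785517022013664, 0.17050854861736298)
side bowls (-0.04172385483980179, -0.17583048343658447)
```

```bash
python3 -m inch '[[[0,0,0],[0,0.6,0],255],[[0,0,0],[0,1.2,0],255],[[0,0,0],[0,1.8,0],255],[[0,0,0],[0,2.4,0],255],[[0,0,0],[0,3,0],255],[[0,0,0],[0,3.5,0],255],[[0,0,0],[0,4,0],255],[[0,0,0],[0,4.3,0],255],[[0,0,0],[0,4.6,0],255],[[0,0,0],[0,4.7,0],255],[[0,0,0],[0,4.7,0],255]]'
python3 m.py b
```

```text
clock: 7.3
eef_pos: [0.5943, 0.0389, 0.3592]
orientation: [0.0, 0.999, -0.054, 0.001]
force: [0.2, 0.2, 0.6]
opening: -0.0001
clock 7.30 tip shelf x -0.0670 y -0.0590 z 0.1732 F shelf x 0.21 y 0.22 z 0.63 open -0.0001 az -6.16 tilt [ 0.002 -0.    -1.   ]
top lock 179 ((-0.10114826261997223, -0.08480700850486755), 0.014492426998913288) z [0.2349 0.2369 0.2386]
top shaker (-0.030047550797462463, 0.18114984035491943)
top bowls (-0.012640289962291718, -0.20445263385772705)
side plate sy range 9 [-0.0783 -0.0761 -0.0742]
side lock 204 ((-0.10171669721603394, -0.08258199691772461), 0.016296999529004097) z [0.2292 0.2371 0.2386]
side shaker (-0.06021576374769211, 0.17611196637153625)
side bowls (-0.048749398440122604, -0.18040025234222412)
```

```bash
python3 -m inch '[[[0,0,0],[0,0.15,0],255],[[0,0,0],[0,0.3,0],255],[[0,0,0],[0,0.4,0],255],[[0,0,0],[0,0.5,0],255],[[0,0,0],[0,0.5,0],255]]'
python3 m.py c
python3 -m inch '[[[0,0,0],[0,0.1,0],255],[[0,0,0],[0,0.2,0],255],[[0,0,0],[0,0.2,0],255]]'
python3 m.py d
```

```text
clock: 8.02
eef_pos: [0.5938, 0.0338, 0.3592]
orientation: [0.0, 0.999, -0.054, 0.001]
force: [0.3, 0.0, -0.5]
opening: 0.0007
clock 8.03 tip shelf x -0.0671 y -0.0641 z 0.1732 F shelf x 0.26 y 0.05 z -0.51 open 0.0007 az -6.17 tilt [ 0.002 -0.001 -1.   ]
top lock 176 ((-0.10189178586006165, -0.09053122252225876), 0.014540143311023712) z [0.2349 0.237  0.2385]
top shaker (-0.05816100165247917, 0.17294329404830933)
top bowls (-0.009245894849300385, -0.20329630374908447)
side plate sy range 10 [-0.0833 -0.0812 -0.08  ]
side lock 201 ((-0.10125592350959778, -0.0870133563876152), 0.015496065840125084) z [0.2295 0.2369 0.2386]
side shaker (-0.06030930206179619, 0.17599515616893768)
side bowls (-0.04957834631204605, -0.18292543292045593)
clock: 8.5
eef_pos: [0.5936, 0.0318, 0.3591]
orientation: [0.0, 0.999, -0.054, 0.001]
force: [0.4, -0.7, -0.2]
opening: 0.0003
clock 8.50 tip shelf x -0.0671 y -0.0661 z 0.1731 F shelf x 0.51 y -0.67 z -0.18 open 0.0003 az -6.17 tilt [ 0.002 -0.    -1.   ]
top lock 182 ((-0.1013612225651741, -0.09482751041650772), 0.014461508952081203) z [0.2349 0.2369 0.2389]
top shaker (-0.05806043744087219, 0.17274850606918335)
top bowls (-0.034117281436920166, -0.18383117020130157)
side plate sy range 8 [-0.0881 -0.0853 -0.0835]
side lock 203 ((-0.10074832290410995, -0.09099601209163666), 0.016530118882656097) z [0.2289 0.2369 0.2385]
side shaker (-0.05995078384876251, 0.17609122395515442)
side bowls (-0.05001926049590111, -0.1829221397638321)
```

```bash
python3 -m inch '[[[0,0,0],[0,-1,0],255],[[0,0,0],[0,-2,0],255],[[0,0,0],[0,-2,-4],255],[[0,0,0],[0,-2,-9],255],[[0,0,0],[0,-2,-10],255],[[0,0,0],[0,-2,-10],255]]'
python3 m.py e
python3 - <<'E'
from h import *
c=cam("wrist");im,d=r.grab_frame("wrist");cv2.imwrite("pics/w2.png",im)
plan(-.1,-.095,.255)
s=cv2.imread("pics/side_e.png");t=cv2.imread("pics/top_e.png")
cv2.imwrite("pics/e2.png",np.hstack([cv2.resize(s[190:330,270:430],(400,350)),cv2.resize(t[190:330,230:390],(400,350))]))
E
```

```text
clock: 9.35
eef_pos: [0.5954, 0.0523, 0.459]
orientation: [0.0, 0.999, -0.054, 0.001]
force: [0.5, -0.2, -1.2]
opening: 0.0008
clock 9.35 tip shelf x -0.0673 y -0.0455 z 0.2730 F shelf x 0.53 y -0.17 z -1.20 open 0.0008 az -6.14 tilt [ 0.002 -0.    -1.   ]
top plate sy range 8 [-0.0898 -0.0885 -0.0871]
top lock 220 ((-0.10088080167770386, -0.09362983703613281), 0.014482641592621803) z [0.235  0.2369 0.2386]
top shaker (-0.039051249623298645, 0.19649755954742432)
top bowls (-0.001180209219455719, -0.20484426617622375)
side plate sy range 141 [-0.1001 -0.0877 -0.0833]
side lock 205 ((-0.10142353177070618, -0.09100709855556488), 0.015821190550923347) z [0.2297 0.237  0.2385]
side shaker (-0.05975288525223732, 0.17608840763568878)
side bowls (-0.03789718821644783, -0.18945054709911346)
clock 9.5 turn [ 0.001  0.001 -0.002] shift cm [-3.22  4.93  1.65]
```

View pics/e2.png

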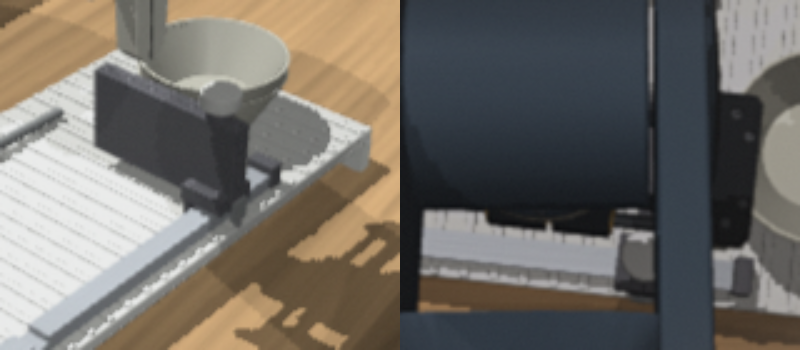

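View pics/w2.png

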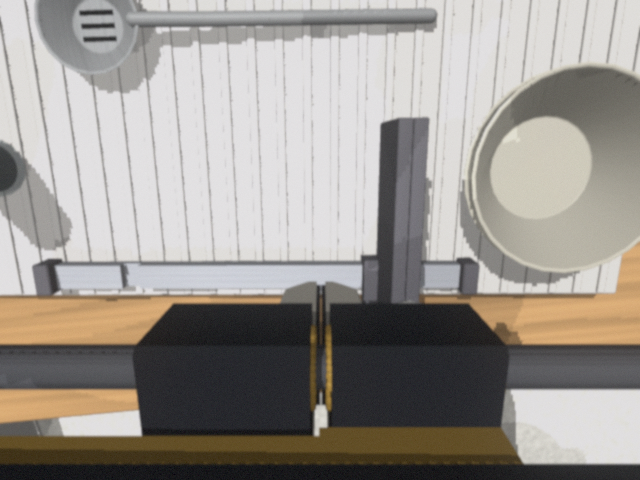

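The wrist view shows the plate at (404,210), the right rail end at (467,278), the left notch at about (128,277), and the bowls clear at (555,165). I'll check the stop's position relative to the rail with wrist depth.

Run:
```python
from fit import *
Q,c,im,d=cloud("wrist");q=Q[:,:2]-C;sx=q@X;sy=q@Y;z=Q[:,2]
m=(sx>-.06)&(sx<.015)&(z>.2125)&(z<.2185)&(sy<-.05)&(sy>-.13);print("plate",m.sum(),np.percentile(sy[m],[1,50,99]).round(4),np.median(z[m]))
for lo,hi in((.1,.17),(-.17,-.12)):
    m=(sx>-.108)&(sx<-.085)&(z>.138)&(sy>lo)&(sy<hi)&(z<.17);print("rail end",m.sum(),np.percentile(sy[m],[0.5,99.5]).round(4))
print(r.pinpoint("wrist","notch_left")[:1])
o=r.pinpoint("wrist","notch_left")[:1]
if o: print((px_z(c,o[0]["centre"],.142)[:2]-C)@Y)
```

```text
plate 4040 [-0.1021 -0.0942 -0.0864] 0.2144825869963894
rail end 2289 [0.1017 0.1613]
rail end 1559 [-0.1607 -0.1207]
[{'centre': [129.0, 277.5], 'conf': 0.79}]
0.09581676126670043
```

```bash
python3 -m inch '[[[0,0,0],[-1,1.5,0],255],[[0,0,0],[-2.2,3.3,0],255],[[0,0,0],[-3.2,4.9,0],255],[[0,0,0],[-3.2,4.9,0],255],[[0,0,0],[-3.2,4.9,1.6],255],[[0,0,0],[-3.2,4.9,2],255],[[0,0,0],[-3.2,4.9,2],255]]'
python3 -c "
from h import *
where();plan(-.1,-.0945,.23)
im,d=r.grab_frame('side');cv2.imwrite('pics/s3.png',cv2.resize(im[130:330,230:470],(720,600)))"
```

```text
clock: 10.52
eef_pos: [0.5586, 0.0069, 0.4374]
orientation: [0.0, 0.999, -0.054, -0.001]
force: [0.5, 0.4, -0.3]
opening: 0.0008
clock 10.53 tip shelf x -0.0997 y -0.0946 z 0.2514 F shelf x 0.50 y 0.43 z -0.29 open 0.0008 az -6.14 tilt [-0.001 -0.    -1.   ]
clock 10.525 turn [ 0.     0.001 -0.002] shift cm [-0.04 -0.01  2.14]
```

View pics/s3.png

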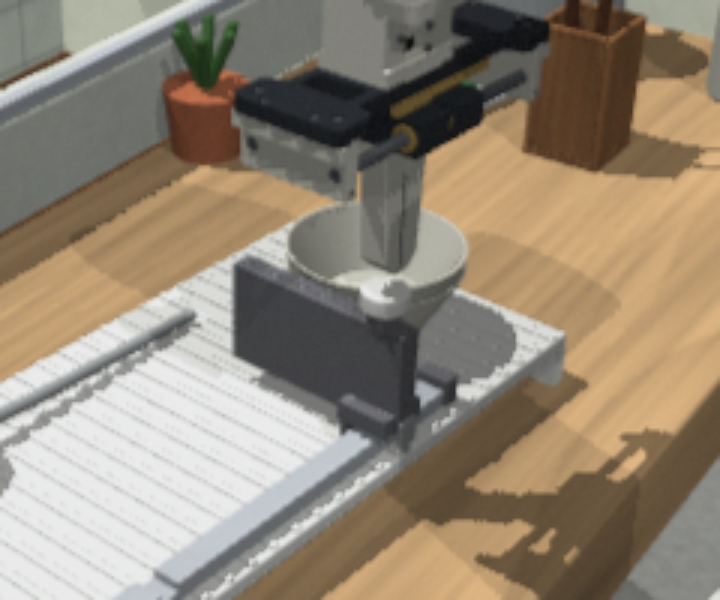

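The fingertips at (388,262) are centred just above the white button at (385,295). Next is the press, in small steps.

```bash
python3 -m inch '[[[0,0,0],[0,0,0.8],255],[[0,0,0],[0,0,1.3],255],[[0,0,0],[0,0,1.6],255],[[0,0,0],[0,0,1.9],255],[[0,0,0],[0,0,2.1],255],[[0,0,0],[0,0,2.1],255]]'
python3 -c "
from h import *
where()"
```

```text
clock: 11.32
eef_pos: [0.5587, 0.0068, 0.4166]
orientation: [0.0, 0.999, -0.054, -0.0]
force: [-0.4, -0.2, -0.4]
opening: 0.0007
clock 11.32 tip shelf x -0.0996 y -0.0947 z 0.2306 F shelf x -0.35 y -0.23 z -0.36 open 0.0007 az -6.14 tilt [-0. -0. -1.]
```

```bash
for i in 1; do :; done; python3 -m inch '[[[0,0,0],[0,0,0.1],255],[[0,0,0],[0,0,0.1],255]]'
python3 -c "
from h import *
where()"
python3 -m inch '[[[0,0,0],[0,0,0.1],255],[[0,0,0],[0,0,0.1],255]]'
python3 -c "
from h import *
where()"
```

```text
clock: 11.58
eef_pos: [0.5587, 0.0068, 0.4156]
orientation: [0.0, 0.999, -0.054, -0.0]
force: [-0.4, -0.1, 3.5]
opening: 0.0003
clock 11.57 tip shelf x -0.0995 y -0.0947 z 0.2296 F shelf x -0.40 y -0.16 z 3.49 open 0.0003 az -6.14 tilt [-0.    -0.001 -1.   ]
clock: 11.82
eef_pos: [0.5587, 0.0068, 0.4153]
orientation: [0.0, 0.999, -0.054, 0.0]
force: [-3.4, 0.4, 8.1]
opening: 0.0001
clock 11.82 tip shelf x -0.0994 y -0.0947 z 0.2293 F shelf x -3.41 y 0.00 z 8.14 open 0.0001 az -6.14 tilt [ 0.    -0.001 -1.   ]
```

```bash
python3 -m inch '[[[0,0,0],[0,0,0.1],255],[[0,0,0],[0,0,0.1],255]]'
python3 -c "
from h import *
where()"
python3 -m inch '[[[0,0,0],[0,0,-2],255],[[0,0,0],[0,0,-6],255],[[0,0,0],[0,-4,-10],255],[[0,0,0],[0,-8,-12],255],[[0,0,0],[-3,-12,-12],255],[[0,0,0],[-3,-12,-12],255]]'
python3 m.py f
```

```text
clock: 12.08
eef_pos: [0.5586, 0.0068, 0.4153]
orientation: [0.0, 0.999, -0.054, 0.001]
force: [-5.3, 0.6, 12.0]
opening: 0.0003
clock 12.07 tip shelf x -0.0994 y -0.0947 z 0.2293 F shelf x -5.34 y 0.06 z 12.02 open 0.0003 az -6.14 tilt [ 0.001 -0.001 -1.   ]
clock: 12.82
eef_pos: [0.5405, 0.1315, 0.5352]
orientation: [0.0, 0.999, -0.052, 0.001]
force: [-0.6, -0.1, -0.0]
opening: 0.0003
clock 12.82 tip shelf x -0.1305 y 0.0275 z 0.3492 F shelf x -0.63 y -0.12 z -0.05 open 0.0003 az -5.96 tilt [ 0.001 -0.    -1.   ]
top plate sy range 274 [-0.1027 -0.0951 -0.0874]
top lock 335 ((-0.10007113963365555, -0.09503066539764404), 0.014911745674908161) z [0.227  0.2289 0.231 ]
top shaker (-0.0020389892160892487, 0.18050561845302582)
top bowls (-0.004592664539813995, -0.1952546238899231)
side plate sy range 153 [-0.0994 -0.0876 -0.0829]
side lock 157 ((-0.1009012758731842, -0.09164400398731232), 0.015422877855598927) z [0.2265 0.2296 0.2309]
side shaker (-0.05868811905384064, 0.17321434617042542)
side bowls (-0.036732085049152374, -0.19021615386009216)
```

Run:
```python
import cv2,numpy as np
a=cv2.imread("pics/side0.png");b=cv2.imread("pics/side_f.png")
cv2.imwrite("pics/f2.png",np.hstack([cv2.resize(x[150:420,100:430],(400,327)) for x in(a,b)]))
from h import *
for n in("shaker","bowl_upper","bowl_lower","ladle"):print(n,r.pinpoint("side",n)[:1],r.find_in("side",n)[:1])
```

```text
shaker [{'centre': [204.3, 335.9], 'conf': 0.93}] [{'box': [185.5, 286.5, 218.4, 345.0], 'conf': 0.81}]
bowl_upper [{'centre': [353.8, 232.7], 'conf': 0.64}] [{'box': [325.1, 196.4, 384.8, 229.4], 'conf': 0.95}]
bowl_lower [] []
ladle [{'centre': [247.2, 262.9], 'conf': 0.73}] [{'box': [190.3, 231.6, 295.1, 289.1], 'conf': 0.73}]
```

View pics/f2.png

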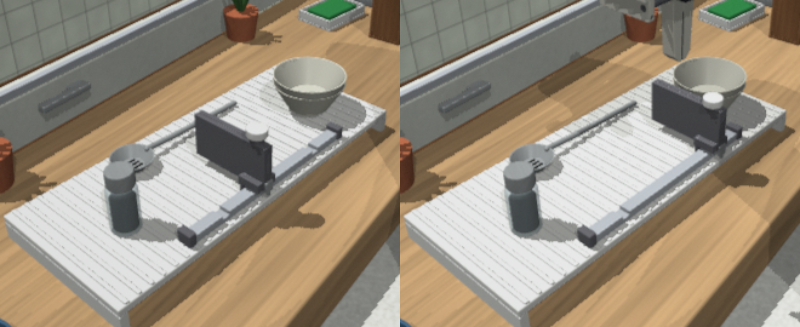

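The stop now stands beside the bowls at (690,110) with its button lower at (713,100). The shaker, ladle and bowls look unmoved. The robot is clear, so I'm handing in.

```bash
python3 -c "
from h import *
where();print(r.hand_in())"
```

```text
clock 13.32 tip shelf x -0.1291 y 0.0250 z 0.3491 F shelf x -1.23 y 0.22 z -0.52 open 0.0002 az -6.18 tilt [ 0.001 -0.001 -1.   ]
the job is handed in; nothing more can be done
None
```

I pushed the stop along its rail into the notch beside the bowls, using closed fingertips on the plate's flat face. I then pressed the lock button down and handed the job in at 13.3 s with the robot clear of everything.

- **Stop position:** the last top-camera check puts the stop at shelf y = −95.0 mm. It jumped ahead by about 2 mm as it reached the notch, as it would when the catch pulls it in. I did not see the dropped catch itself, and I did not push further to feel the force rise.
- **Camera disagreement:** the side camera read the stop at −91.6 mm. It had the same offset of 3 to 4 mm before anything moved, so I trusted the top and wrist cameras.
- **Lock button:** its top went from 237 to 229 mm above the work surface, the full 8 mm. It stopped hard there, and force on the tool rose to 12 N with no further travel.
- **Bowls, shaker and ladle:** in the side pictures from before and after, they are where they started. At the end the network could not find the lower bowl, because the stop hides it from the side camera.

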